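# Snap a sample tube into the mixer's spring clips and slide it to the stop

### The job

Take the red-capped sample tube from its yellow rest and snap it sideways, straight down, into the empty pair of spring clips on the tube mixer, cap towards the end stop but about a centimetre short of it, pressing until it is fully home in both clips. Then slide it along in the clips until the cap bears on the end stop with a light but definite push (about 5 to 15 N), and let go with the cap still touching the stop. Go gently: never more than 25 N onto the clip seats or 20 N against the stop, and leave the blue-capped tube, beaker, jar and purple rack undisturbed.

Things in the scene. Friction and masses are not known exactly. Their poses are not given: they have to be found in the camera images.
- tube: Loose sample tube, 60 g nominal (hidden variation), rigid: pale round-ended tube 24 mm diameter with a red cap 28 mm diameter, 25 mm long; 150 mm overall. Origin at mid-length on the axis; x along the axis towards the cap (flat cap face at x = +75 mm, cap from +50 to +75, round bottom at -75). At the start it lies level on the rest, axis 52 mm above the bench.
- tube_grip (a point): Point on the tube's axis 10 mm from its origin towards the round bottom. This is the place to grasp, on the plain 24 mm barrel, fingers either side, from above: both on the rest and in the clips it lies midway between the two supports, with 56 mm free along the tube between them. Axes as the tube's.
- tube_cap_end (a point): Centre of the flat outer face of the red cap, 75 mm from the tube's origin. Axes as the tube's.
- rest: Fixed yellow rest: base 150 x 70 x 12 mm with two V-shaped supports 12 mm wide, 55 mm tall overall, centred 34 mm either side of its origin along its x. Origin: centre of its underside. The tube lies along its x, cap to +x, tube_grip above the origin; lift it straight up.
- mixer: Fixed tube mixer: white housing 220 x 190 mm with teal deck, deck top 76 mm above the bench. Origin: centre of its underside, on the bench. Its x runs along the tubes' axes towards the end stops; it carries two parallel clip stations, the empty one at y = +45 mm, the one at y = -45 mm taken by the blue-capped tube.
- free_axis (a point): On the axis of a fully home tube, midway between the two clips of the empty station, 114 mm above the bench (38 mm above the deck). With the tube home and pushed to the stop, tube_grip is here. Axes as the mixer's. The two clips (each 12 mm wide along x) are centred 34 mm either side of it along x; their jaw tips stand about 19 mm above it.
- free_mouth (a point): 17 mm above free_axis: the tube's axis is here when it first meets the jaws. Each clip is a pair of sprung steel jaws, open upwards, with flared mouth; the rounded lips leave about 17 mm for the 24 mm tube. Pressing through both clips together takes about 12 to 20 N in all; the force falls once past the lips, then rises on the seats.
- free_seats: The two rigid seats (a black pad under each clip of the empty station) on which the home tube rests, pad tops 102 mm above the bench. The jaws may not draw the tube all the way: press until it is felt to sit. Origin on the bench beneath free_axis; axes as the mixer's. Press on them with no more than 25 N in all.
- free_stop: Rigid aluminium end stop of the empty station: upright plate 36 mm wide, 6 mm thick, its top edge 122 mm above the bench. Origin on the bench beneath free_axis (not at the plate); axes as the mixer's. Push on it with no more than 20 N; the tube sliding in the clips itself resists with roughly 5 to 11 N of friction, felt at the wrist on top of the push on the stop.
- stop_face (a point): Point on the stop's face (the side towards the clips) where the centre of the cap must bear; 85 mm from free_axis along the mixer's +x, same height. Axes as the mixer's; mixer x is the sliding direction.
- clipped_tube: Bystander: a like tube with a blue cap, already clipped into the mixer's other station, 90 mm from the empty one. Origin mid-length on its axis. Leave it.
- beaker: Bystander: loose red plastic beaker, 72 mm diameter, 95 mm tall. Origin: centre of underside.
- jar: Bystander: loose small clear jar with white lid, 52 mm diameter, 70 mm tall. Origin: centre of underside.
- tube_rack: Bystander: loose purple rack 120 x 90 x 45 mm holding small upright tubes with pink caps, 96 mm tall in all. Origin: centre of underside.

How it is judged:
On the way, in this order (a step that is already met when the one before it is completed fails the run):
1. the tube is lifted clear of its rest (distance of tube from where it was at the start of the episode above 0.04 m and contact force between tube and rest below 0.01 N), for 0.1 s.
2. the tube is home in both clips (within 1.5 mm in height, 2 mm sideways, 0.03 rad) with its cap 3 to 16 mm short of the end stop (z of tube_grip in the frame of free_axis between -0.0015 and 0.0015 m and y of tube_grip in the frame of free_axis between -0.002 and 0.002 m and angle between the x axis of tube and the x axis of mixer, either way round below 0.03 rad and x of tube_cap_end in the frame of stop_face between -0.016 and -0.003 m), for 0.1 s.
3. still in the clips, the cap bears on the end stop with more than 3 N (z of tube_grip in the frame of free_axis between -0.0015 and 0.0015 m and y of tube_grip in the frame of free_axis between -0.002 and 0.002 m and angle between the x axis of tube and the x axis of mixer, either way round below 0.03 rad and contact force between tube and free_stop above 3 N), for 0.15 s.
At the end, for the whole second after the job is handed in: The red-capped tube rests, released, in the empty pair of clips: tube_grip within 1.5 mm in height and 2 mm sideways of free_axis, its axis within 0.03 rad of the mixer's x, cap towards the stop with its face within 1.5 mm of the stop (z of tube_grip in the frame of free_axis between -0.0015 and 0.0015 m and y of tube_grip in the frame of free_axis between -0.002 and 0.002 m and angle between the x axis of tube and the x axis of mixer, either way round below 0.03 rad and x of tube_cap_end in the frame of stop_face between -0.0015 and 0.0015 m and linear speed of tube below 0.01 m/s); the robot touches nothing.
It fails at once if tube pressed on the clip seats with more than 25 N (contact force between tube and free_seats above 25 N).
It fails at once if tube pushed against the end stop with more than 20 N (contact force between tube and free_stop above 20 N).
It fails at once if the blue-capped tube is moved by more than 5 mm (distance of clipped_tube from where it was at the start of the episode above 0.005 m).
It fails at once if the beaker, jar or purple rack is moved by more than 15 mm (distance of any of beaker, jar, tube_rack from where it was at the start of the episode above 0.015 m).
It also fails if it takes over 70 s, if anything falls off the work surface, if the arm or the gripper's body presses on something with over 40 N, if the wrist force passes 120 N, or if a joint passes its speed limit or range.

### The arm

A 6-joint arm with a two-finger parallel gripper is mounted at the origin on the work surface. World frame = base frame: x ahead of the robot, y to its left, z up, the work surface at z = 0. Lengths are in m, angles in rad, forces in N, time in s.
With the tool pointing down it reaches from about 0.35 to 0.875 m from the base axis. Payload 4.2 kg.
Tool frame: the origin (TCP) lies midway between the tips of the shut fingers; the grasp point (between the pads) lies 19 mm behind it (r.pinch_z is the distance from the TCP to the grasp point, in m); z points along the fingers, y is the line along which they close (so a half turn about z gives the same grasp; the last joint's range is limited). The gripper opens to 85 mm and grips with 20 to 120 N. Pads are 22 mm wide; open, the fingers measure 114 mm over their backs; the gripper's body (76 mm by 85 mm) begins 54 mm behind the grasp point. The pads swing forward as they close: fully open they stand 13 mm farther back than shut.
Start: joints at [-0.889, 0.385, 0.008, 0, -1.194, -0.259], TCP at [0.256, -0.57, 0.231] pointing down, gripper open.
Joint ranges: [-3.14, 3.14], [-1.21, 2.06], [-1.07, 1.41], [-3.16, 2.05], [-2.99, -0.16], [-3.1, 3.1]. Speed limits (rad/s): [2.79, 2.79, 3.14, 3.14, 3.14, 3.14].

### API

Orientations are given as a rotation vector (axis times angle).
In Python, from rig import r gives the robot as it stands. The module is installed in compiled form; this text tells all that it offers.
- The arm moves only by the shell command python3 -m crank 'ROWS' [FORCE]. ROWS is a JSON object of lists of equal length, an entry for each row: "linear": the shift along the tool's x, y, z in m, a list of three; "turn": the turn, a rotation vector about the tool's x, y, z in degrees, a list of three; "hand": the finger opening in m, from 0 to 0.0854. A call has 1 to 8 rows; each row shifts and turns the commanded pose from where the row before left it, along the tool's axes as they then stand; what a row does not reach is not made up. A row lasts 1/10 s, in which the tool goes at most 50 mm and 8.59 degrees, less where a joint would pass 70% of its speed; a pose out of reach is approached as far as the arm can. A call is refused whole if a number of a shift passes 0.05 or a number of a turn 8.59, either way. A call with a gripper value outside its range is refused whole. The fingers move at their own pace and stop on an object; FORCE is the grip in N (left out, the last holds). Time passes only in rows, so rows that do not move let the fingers close. It gives the time, the measured TCP pose, the force, the opening and the grip force at its end, in the units of the state.
- r.sense(): the state, without advancing time (a new reading comes with each control period).
- r.snapshot(name): name is "scene" or "top" or "wrist"; returns (picture, depth): 384x512x3 uint8, red, green, blue; 384x512 float32, m along the optical axis (not along the pixel's ray), 0 where there is no reading.
- r.camera_model(name): a dict with "vfov" (degrees; the focal length in pixels is half the picture's height over the tangent of half this angle, whatever the lens; pixels are square), "cx", "cy" (the principal point, pixels), "position" and "orientation" of the camera in the world; the wrist camera has in their place "hand_eye" (4x4, takes a point from camera to tool coordinates, whose origin is the TCP and whose axes are the flange's). Camera axes: x right, y down, z forward; pixel columns grow to the right and rows downward; lengths in m; the calibration is good to about 2 mm. The wrist camera is an equidistant fisheye: a pixel r from the principal point sees the ray r / f radians off the axis. A picture is of the moment at which its call begins: read the wrist's pose just before it. camera_model takes no time and is no camera call.
- r.finish_job(): hands the job in; it is judged then, once.
The state is a dict: "time_s": time; "joints": joint angles; "joint_vel": joint speeds; "effort": joint torques, N m; "eef_pos": TCP position; "eef_rot": TCP orientation; "contact_force": force on the tool from outside, world axes, zero at the start; "wrist_torque": the same for the moment, N m; "gripper_width": finger opening in m; "finger_force": force on a finger pad.
Only numpy, scipy, OpenCV 4.12 (cv2) and the standard library are available. Lean on these libraries where they do the work, as an engineer would, in place of code of your own. Each camera call takes 0.05 s, during which the arm holds its last target. There are 200 camera calls.

## Working session

There is one attempt and no reset: what is moved stays moved. The work goes in short steps, Python scripts to look and compute and a shell command to move; the robot and the scene stay as the last step left them, time stands still between calls to the robot, and variables do not carry over. Pictures are saved under pics/ and viewed, at most 10 in all, crops included, and the job is handed in when it is done.

```bash
mkdir -p pics
python3 - <<'E'
from rig import r
import cv2,numpy as np
s=r.sense();print({k:np.round(v,3).tolist() for k,v in s.items()},r.pinch_z)
for n in("top","scene"):
    m=r.camera_model(n);print(n,m)
    p,d=r.snapshot(n);cv2.imwrite(f"pics/{n}0.png",p[:,:,::-1]);np.save(f"{n}_d.npy",d)
print(r.camera_model("wrist"))
E
```

```text
{'time_s': 0.0, 'joints': [-0.889, 0.386, 0.007, -0.001, -1.194, -0.259], 'joint_vel': [-0.0, -0.0, 0.001, 0.0, 0.001, -0.002], 'effort': [-0.0, -39.229, 18.84, 4.186, -0.005, -0.0], 'eef_pos': [0.256, -0.569, 0.23], 'eef_rot': [0.659, -3.071, -0.003], 'contact_force': [0.241, 0.628, 0.485], 'wrist_torque': [0.001, -0.059, 0.012], 'finger_force': 0.0, 'gripper_width': 0.085} 0.0187
top {'vfov': 55.32314666922005, 'cx': 254.08778822591142, 'cy': 186.38400251502833, 'position': array([0.41982823, 0.01059977, 0.78442299]), 'orientation': array([-2.0186801 ,  2.22138044, -0.22945302])}
scene {'vfov': 57.8262075571337, 'cx': 258.2872689939537, 'cy': 186.89768022254245, 'position': array([1.03322091, 0.00176199, 0.71142801]), 'orientation': array([-1.81490201, -1.87148373,  0.62159146])}
{'vfov': 65.70646984690485, 'cx': 258.30377862194973, 'cy': 193.79835012742052, 'hand_eye': array([[-1.36063257e-03, -9.60414802e-01, -2.78570560e-01,
         6.98222823e-02],
       [ 9.99998489e-01, -1.60809169e-03,  6.59813263e-04,
        -1.71753679e-04],
       [-1.08166143e-03, -2.78569242e-01,  9.60415539e-01,
        -1.42014696e-01],
       [ 0.00000000e+00,  0.00000000e+00,  0.00000000e+00,
         1.00000000e+00]])}
```

View pics/top0.png

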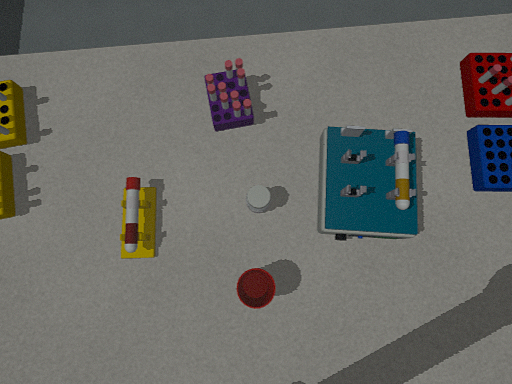

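View pics/scene0.png

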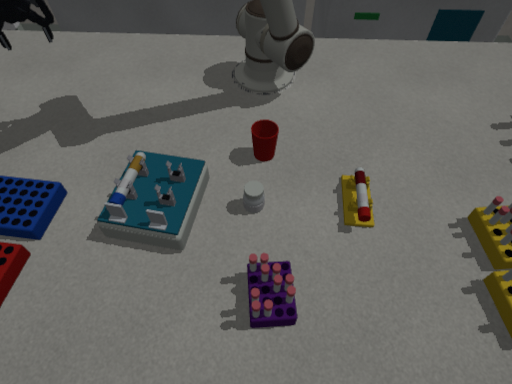

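The top view has world +x up and +y left. The red-capped tube is on the rest, with its cap at (133,183) and bottom at (131,248). The mixer deck centre is near (371,181), its empty clips are at (353,157) and (353,191), and the stop is at (352,131). The blue tube is at column 402. The scene view shows the same layout from the far side.

```bash
cat > h.py <<'E'
from rig import r
import cv2,numpy as np
from scipy.spatial.transform import Rotation as R
def cam(n,pose=None):
    m=r.camera_model(n);f=192/np.tan(np.radians(m["vfov"])/2)
    if n=="wrist":
        s=pose or r.sense();T=np.eye(4);T[:3,:3]=R.from_rotvec(s["eef_rot"]).as_matrix();T[:3,3]=s["eef_pos"]
        C=T@m["hand_eye"];return f,m["cx"],m["cy"],C[:3,3],C[:3,:3]
    return f,m["cx"],m["cy"],np.array(m["position"]),R.from_rotvec(m["orientation"]).as_matrix()
def ray(n,uv,c):
    f,cx,cy,p,M=c;uv=np.atleast_2d(uv).astype(float)
    a=(uv-[cx,cy])/f
    if n=="wrist":
        t=np.linalg.norm(a,axis=1,keepdims=True);v=np.hstack([a/np.maximum(t,1e-9)*np.sin(t),np.cos(t)])
    else: v=np.hstack([a,np.ones((len(a),1))])
    return p,v@M.T
def plane(n,uv,z,c=None):
    p,v=ray(n,uv,c or cam(n));return p+v*((z-p[2])/v[:,2])[:,None]
def mask(p,lo,hi,roi=None):
    h=cv2.cvtColor(p,cv2.COLOR_RGB2HSV);m=cv2.inRange(h,np.array(lo),np.array(hi))
    if roi:
        k=np.zeros_like(m);u0,v0,u1,v1=roi;k[v0:v1,u0:u1]=255;m&=k
    return m
E
python3 - <<'E'
from h import *
for n,rois in(("top",dict(teal=(315,120,425,240),yel=(115,180,160,262),tube=(115,170,150,255))),("scene",dict(teal=(95,145,215,245),yel=(335,165,380,230),tube=(345,160,380,225)))):
    p=cv2.imread(f"pics/{n}0.png")[:,:,::-1].copy()
    for k,lo,hi,z in(("teal",(85,120,50),(105,255,255),.076),("yel",(20,150,100),(32,255,255),.012)):
        m=mask(p,lo,hi,rois[k])
        c=np.vstack(cv2.findContours(m,0,1)[0])[:,0]
        w=plane(n,c,z)[:,:2].astype(np.float32)
        rc=cv2.minAreaRect(w);print(n,k,np.round(rc[0],4),np.round(rc[1],4),rc[2]);print(np.round(cv2.boxPoints(rc),3).tolist())
    m=mask(p,(0,0,0),(180,255,255),rois["tube"])
    h=cv2.cvtColor(p,cv2.COLOR_RGB2HSV)
    u0,v0,u1,v1=rois["tube"]
    red=mask(p,(170,120,60),(180,255,255),rois["tube"])|mask(p,(0,120,60),(8,255,255),rois["tube"])
    for c in cv2.findContours(red,0,1)[0]:
        if cv2.contourArea(c)>20:
            q=cv2.boundingRect(c);M=cv2.moments(c);uv=[M["m10"]/M["m00"],M["m01"]/M["m00"]];print(n,"red",q,np.round(uv,1),np.round(plane(n,uv,.052),4))
p=cv2.imread("pics/top0.png")
a=cv2.resize(p[115:245,315:425],None,fx=4,fy=4,interpolation=3);b=cv2.resize(p[165:265,110:165],None,fx=5.2,fy=5.2,interpolation=3)
cv2.imwrite("pics/crop.png",np.hstack([a,b[:520]])[:520])
E
```

```text
top teal [ 0.557  -0.2395] [0.1784 0.2085] 80.81748962402344
[[0.4399999976158142, -0.3109999895095825], [0.6460000276565552, -0.3440000116825104], [0.6740000247955322, -0.1679999977350235], [0.46799999475479126, -0.13500000536441803]]
top yel [0.5239 0.2441] [0.0703 0.1487] 86.93313598632812
[[0.4480000138282776, 0.21299999952316284], [0.5960000157356262, 0.20499999821186066], [0.6000000238418579, 0.2750000059604645], [0.4519999921321869, 0.28299999237060547]]
top red (125, 223, 11, 20) [129.6 232.7] [[0.4981 0.2475 0.052 ]]
top red (126, 177, 14, 13) [132.5 182.8] [[0.5991 0.2387 0.052 ]]
scene teal [ 0.5584 -0.2401] [0.1783 0.2076] 80.78501892089844
[[0.44200000166893005, -0.3109999895095825], [0.6470000147819519, -0.3449999988079071], [0.675000011920929, -0.16899999976158142], [0.4699999988079071, -0.13500000536441803]]
scene yel [0.5247 0.2437] [0.0679 0.1473] 86.54905700683594
[[0.4490000009536743, 0.21400000154972076], [0.5960000157356262, 0.20499999821186066], [0.6000000238418579, 0.27300000190734863], [0.453000009059906, 0.28200000524520874]]
scene red (358, 207, 12, 10) [363.9 211.2] [[0.5885 0.2397 0.052 ]]
scene red (358, 171, 8, 13) [361.6 176.7] [[0.4865 0.2504 0.052 ]]
```

View pics/crop.png

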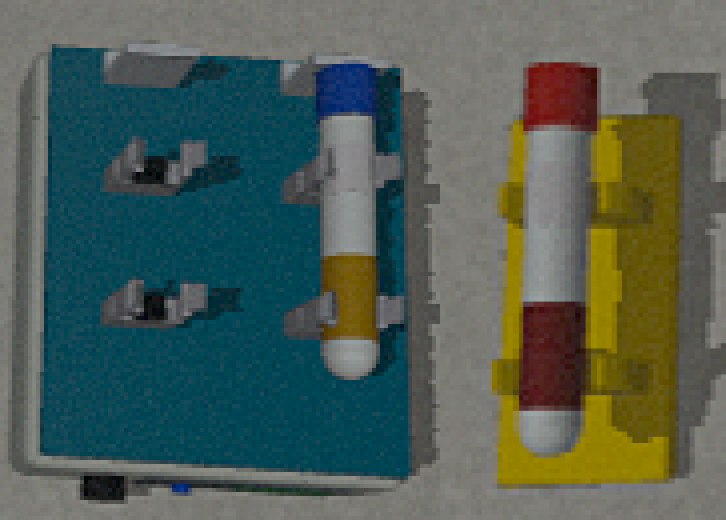

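```bash
python3 -m crank '{"linear":[[0,0,0],[0,0,0],[0,0,0],[0,0,0],[-0.0255,0.0468,0],[-0.0255,0.0468,0],[-0.0255,0.0468,0],[-0.0255,0.0468,0]],"turn":[[0,0,8.35],[0,0,8.35],[0,0,8.35],[0,0,8.35],[0,0,0],[0,0,0],[0,0,0],[0,0,0]],"hand":[0.085,0.085,0.085,0.085,0.085,0.085,0.085,0.085]}'
python3 -m crank '{"linear":[[-0.0255,0.0468,0],[-0.0255,0.0468,0],[-0.0255,0.0468,0],[-0.0255,0.0468,0],[-0.0255,0.0468,0],[0,0,0],[0,0,0]],"turn":[[0,0,0],[0,0,0],[0,0,0],[0,0,0],[0,0,0],[0,0,0],[0,0,0]],"hand":[0.085,0.085,0.085,0.085,0.085,0.085,0.085]}'
python3 - <<'E'
from h import *
import pickle
s=r.sense();p,d=r.snapshot("wrist");pickle.dump((s,p,d),open("w1.pkl","wb"))
cv2.imwrite("pics/w1.png",p[:,:,::-1])
M=R.from_rotvec(s["eef_rot"]).as_matrix();print(s["time_s"],s["eef_pos"],np.round(M,4),np.degrees(np.arctan2(M[1,0],M[0,0])))
E
```

```text
time_s: 0.9
eef_pos: [0.3795, -0.4101, 0.2309]
eef_rot: [-0.252, -3.131, -0.001]
contact_force: [0.3, 0.3, -0.1]
gripper_width: 0.0846
finger_force: 0.0
time_s: 1.6
eef_pos: [0.5323, -0.2129, 0.2306]
eef_rot: [-0.247, -3.13, -0.0]
contact_force: [-0.4, -0.9, -0.7]
gripper_width: 0.0855
finger_force: 0.0
1.6 [ 0.53230395 -0.21293625  0.23059615] [[-9.876e-01  1.571e-01 -1.500e-03]
 [ 1.571e-01  9.876e-01  3.000e-04]
 [ 1.600e-03  1.000e-04 -1.000e+00]] 170.95897209295873
```

View pics/w1.png

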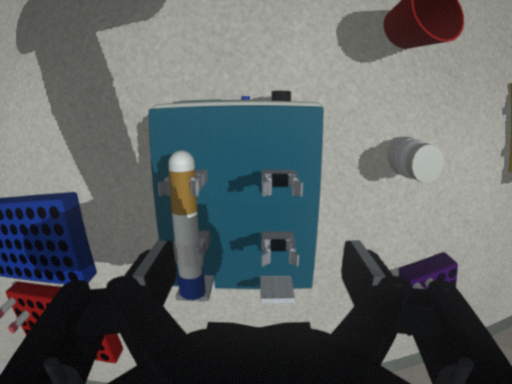

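The wrist view shows the empty station's black pads at (281,181) and (279,244), the stop at (277,289), and the blue-capped tube at columns 182–191. The mixer is square to the tool.

```bash
cat >> h.py <<'E'
def cloud(n,d,c):
    v,u=np.nonzero(d>0);_,q=ray("wrist" if n=="wrist" else n,np.c_[u,v],c);_,M,p=0,c[4],c[3]
    return p+q*(d[v,u]/(q@M[:,2]))[:,None],u,v
E
cat > m1.py <<'E'
from h import *
import pickle
s,p,d=pickle.load(open("w1.pkl","rb"));c=cam("wrist",s)
W,u,v=cloud("wrist",d,c)
m=mask(p,(85,120,40),(105,255,255),(140,95,330,295))
k=np.vstack([x for x in cv2.findContours(m,0,1)[0] if cv2.contourArea(x)>200])[:,0]
w=plane("wrist",k,.076,c)[:,:2].astype(np.float32);rc=cv2.minAreaRect(w)
print("deck",rc,np.round(cv2.boxPoints(rc),4).tolist())
print("deck z",np.median(W[(m[v,u]>0),2]))
# pads
for roi in((270,170,292,192),(268,233,292,255)):
    b=mask(p,(0,0,0),(180,255,45),roi);cc=max(cv2.findContours(b,0,1)[0],key=cv2.contourArea);M=cv2.moments(cc)
    uv=[M["m10"]/M["m00"],M["m01"]/M["m00"]];print("pad",np.round(uv,1),cv2.boundingRect(cc),plane("wrist",uv,.102,c).round(4), "top-of-pad corners",plane("wrist",[[cv2.boundingRect(cc)[0],uv[1]],[sum(cv2.boundingRect(cc)[::2]),uv[1]]],.102,c).round(4).tolist())
a=np.radians(-9.1);ex=np.array([np.cos(a),np.sin(a)]);ey=np.array([-np.sin(a),np.cos(a)]);o=np.array([.5575,-.2398])
X=(W[:,:2]-o)@ex;Y=(W[:,:2]-o)@ey
S=(abs(Y-.045)<.03)&(W[:,2]>.085)&(abs(X)<.12)
for lo,hi in((-.12,-.0),(0,.045),(.055,.12)):
    q=S&(X>lo)&(X<hi)
    print(lo,q.sum())
    if not q.sum():continue
    for z0 in np.arange(.085,.14,.006):
        g=q&(W[:,2]>=z0)&(W[:,2]<z0+.006)
        if g.sum()>3:print("  z%.3f n%d X %s Y %s"%(z0,g.sum(),np.percentile(X[g],[2,50,98]).round(4),np.percentile(Y[g],[2,50,98]).round(4)))
q=(abs(Y+.045)<.02)&(W[:,2]>.1)&(abs(X)<.12)
hi=q&(W[:,2]>.119);print("blue tube top fit",np.polyfit(X[hi],Y[hi],1),W[hi,2].max(),X[hi].min(),X[hi].max())
E
python3 m1.py
```

```text
deck ((0.5565869808197021, -0.2414402961730957), (0.17644698917865753, 0.2057480663061142), 80.79452514648438) [[0.4408999979496002, -0.31209999322891235], [0.6439999938011169, -0.3449999988079071], [0.6722000241279602, -0.17080000042915344], [0.4691999852657318, -0.1378999948501587]]
deck z 0.07536641647454834
pad [279.9 179.5] (273, 174, 15, 12) [[ 0.53   -0.1915  0.102 ]] top-of-pad corners [[0.529, -0.1979, 0.102], [0.5312, -0.184, 0.102]]
pad [277.8 244.6] (271, 239, 15, 12) [[ 0.5963 -0.2027  0.102 ]] top-of-pad corners [[0.5951, -0.2095, 0.102], [0.5977, -0.1946, 0.102]]
-0.12 14307
  z0.085 n41 X [-0.0401 -0.0398 -0.0395] Y [0.0275 0.0424 0.0595]
  z0.091 n96 X [-0.0402 -0.0397 -0.0289] Y [0.0266 0.0454 0.0591]
  z0.097 n280 X [-0.04   -0.0351 -0.0282] Y [0.0275 0.0435 0.0565]
  z0.103 n7 X [-0.0399 -0.0397 -0.0394] Y [0.0283 0.0577 0.0589]
  z0.109 n6 X [-0.0401 -0.04   -0.0398] Y [0.0282 0.0434 0.0591]
  z0.115 n16 X [-0.0399 -0.0393 -0.0376] Y [0.028  0.0298 0.0592]
  z0.121 n163 X [-0.042  -0.0352 -0.0261] Y [0.0313 0.0525 0.0563]
  z0.127 n149 X [-0.0397 -0.034  -0.028 ]
[... 463 characters left out ...]
.045  0.0583]
  z0.121 n132 X [0.0263 0.0318 0.0419] Y [0.0302 0.052  0.0556]
  z0.127 n141 X [0.028  0.0341 0.0401] Y [0.0264 0.0547 0.0598]
0.055 733
  z0.085 n79 X [0.0845 0.0856 0.0866] Y [0.0261 0.043  0.0603]
  z0.091 n92 X [0.0843 0.0853 0.0861] Y [0.0269 0.0443 0.0603]
  z0.097 n101 X [0.0847 0.0855 0.0865] Y [0.026  0.0423 0.0596]
  z0.103 n103 X [0.0844 0.0857 0.0866] Y [0.0259 0.0411 0.0593]
  z0.109 n99 X [0.0841 0.0853 0.0865] Y [0.0268 0.0448 0.0597]
  z0.115 n156 X [0.0846 0.0858 0.0908] Y [0.0258 0.0423 0.0593]
  z0.121 n103 X [0.0851 0.0876 0.0906] Y [0.0258 0.0433 0.0599]
blue tube top fit [-0.06494441 -0.04143779] 0.3378235561500228 -0.06318351328055183 0.09119483600392765
```

```bash
python3 -m crank '{"linear":[[0,0,0],[0.0034,0.046,0],[0.0034,0.046,0],[0.0034,0.046,0],[0.0034,0.046,0],[0.0034,0.046,0]],"turn":[[0,0,-5.84],[0,0,0],[0,0,0],[0,0,0],[0,0,0],[0,0,0]],"hand":[0.085,0.085,0.085,0.085,0.085,0.085]}'
python3 -m crank '{"linear":[[0.0034,0.046,0],[0.0034,0.046,0],[0.0034,0.046,0],[0.0034,0.046,0],[0.0034,0.046,0],[0,0,0],[0,0,0]],"turn":[[0,0,0],[0,0,0],[0,0,0],[0,0,0],[0,0,0],[0,0,0],[0,0,0]],"hand":[0.07,0.07,0.07,0.07,0.07,0.07,0.07]}'
python3 - <<'E'
from h import *
import pickle
s=r.sense();p,d=r.snapshot("wrist");pickle.dump((s,p,d),open("w2.pkl","wb"))
cv2.imwrite("pics/w2.png",p[:,:,::-1])
M=R.from_rotvec(s["eef_rot"]).as_matrix();yaw=np.degrees(np.arctan2(M[1,0],M[0,0]));print(s["time_s"],s["eef_pos"],yaw,s["joints"])
c=cam("wrist",s);W,u,v=cloud("wrist",d,c)
a=np.radians(-3.2);ex=np.array([np.cos(a),np.sin(a)]);ey=np.array([-np.sin(a),np.cos(a)]);o=np.array([.524,.244])
X=(W[:,:2]-o)@ex;Y=(W[:,:2]-o)@ey;Z=W[:,2]
q=(abs(Y)<.02)&(Z>.048)&(Z<.075)
print("X extent",np.percentile(X[q],[.5,99.5]))
for x0 in np.arange(-.08,.09,.01):
    g=q&(X>=x0)&(X<x0+.01)
    if g.sum()>10: print(round(x0,2),g.sum(),Z[g].max().round(4),np.percentile(Y[g],[2,98]).round(4))
t=q&(X>-.06)&(X<.045)&(Z>.057);print(np.polyfit(X[t],Y[t],1))
for lo,hi in((-.06,-.02),(.02,.055)):
    g=(abs(Y)<.05)&(abs(Y)>.015)&(X>lo)&(X<hi)&(Z>.03)&(Z<.06);print("support",g.sum(),np.percentile(X[g],[2,98]) if g.sum() else 0)
h=cv2.cvtColor(p,cv2.COLOR_RGB2HSV)
g=((h[v,u,0]>170)|(h[v,u,0]<6))&(h[v,u,1]>120)&(X>.02)&(X<.12)&(abs(Y)<.03)&(Z>.03);print("cap X",np.percentile(X[g],[1,99]),g.sum())
E
```

```text
time_s: 2.25
eef_pos: [0.5277, 0.0164, 0.2315]
eef_rot: [0.096, 3.14, 0.0]
contact_force: [0.7, -0.6, -0.5]
gripper_width: 0.0848
finger_force: 0.0
time_s: 2.95
eef_pos: [0.5247, 0.2464, 0.2309]
eef_rot: [-0.092, -3.139, 0.001]
contact_force: [-0.7, -1.1, 0.7]
gripper_width: 0.0702
finger_force: 0.0
2.95 [0.52474469 0.24639397 0.23086766] 176.644857252572 [ 7.18216250e-01  3.08840909e-01 -1.06485485e-01 -9.37578819e-05
 -1.15673994e+00 -2.34753269e+00]
X extent [-0.06296071  0.08455006]
-0.07 48 0.0613 [-0.008  0.006]
-0.06 212 0.0646 [-0.0121  0.0101]
-0.05 218 0.0648 [-0.0122  0.0112]
-0.04 318 0.0646 [-0.019   0.0198]
-0.03 239 0.0655 [-0.0173  0.0187]
-0.02 202 0.0648 [-0.0126  0.0101]
-0.01 198 0.0649 [-0.0128  0.0101]
-0.0 196 0.0645 [-0.013   0.0101]
0.01 195 0.0651 [-0.0132  0.0102]
0.02 218 0.0648 [-0.0177  0.017 ]
0.03 275 0.0651 [-0.0193  0.0192]
0.04 181 0.0649 [-0.0136  0.0112]
0.05 164 0.0647 [-0.0126  0.0091]
0.06 216 0.0658 [-0.0152  0.0115]
0.07 188 0.0674 [-0.0154  0.0115]
0.08 101 0.0661 [-0.0156  0.0116]
[-0.01092527 -0.0013551 ]
support 223 [-0.0396699  -0.02730866]
support 232 [0.02804128 0.03998827]
cap X [0.061123   0.08417224] 395
```

View pics/w2.png

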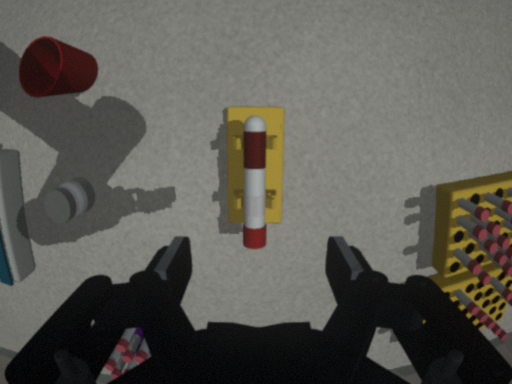

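The tube axis is at column 254, with its cap at (254,238) and bottom at (254,122). It's centred between the fingers apart from the 3.7 mm sideways offset I measured. Now I'll descend and grasp.

```bash
python3 -m crank '{"linear":[[0.0006,-0.0037,0],[0,0,0.04],[0,0,0.04],[0,0,0.04],[0,0,0.04],[0,0,0.025],[0,0,0.0145],[0,0,0]],"turn":[[0,0,0.4],[0,0,0],[0,0,0],[0,0,0],[0,0,0],[0,0,0],[0,0,0],[0,0,0]],"hand":[0.07,0.07,0.07,0.07,0.07,0.07,0.07,0.07]}'
python3 -m crank '{"linear":[[0,0,0],[0,0,0],[0,0,0],[0,0,0],[0,0,0],[0,0,0],[0,0,0],[0,0,0]],"turn":[[0,0,0],[0,0,0],[0,0,0],[0,0,0],[0,0,0],[0,0,0],[0,0,0],[0,0,0]],"hand":[0.04,0.03,0.015,0.015,0.015,0.015,0.015,0.015]}' 80
```

```text
time_s: 3.8
eef_pos: [0.5229, 0.2405, 0.0298]
eef_rot: [-0.107, -3.136, 0.005]
contact_force: [-0.4, -0.7, 0.3]
gripper_width: 0.0701
finger_force: 0.0
time_s: 4.6
eef_pos: [0.5245, 0.2421, 0.0337]
eef_rot: [0.102, 3.139, -0.002]
contact_force: [0.6, -5.7, 6.2]
gripper_width: 0.0218
finger_force: 78.0
```

Run:
```python
from h import *
for i in range(4):
    s=r.sense();p,d=r.snapshot("wrist" if i else "scene")
    if i==0:q=p
    print(np.round(s["eef_pos"],4),np.round(R.from_rotvec(s["eef_rot"]).as_matrix()[:,0],4),np.round(s["contact_force"],1),round(s["gripper_width"],4),np.round(s["joints"],4))
cv2.imwrite("pics/g1.png",np.hstack([cv2.resize(q[130:240,310:430],None,fx=4,fy=4,interpolation=3)[:,:,::-1],cv2.resize(p[200:384,150:370],None,fx=1.45,fy=1.45)[:,:,::-1].copy()[:264].repeat(1,0) if 0 else np.zeros((440,1,3),np.uint8)]))
```

```text
[0.5245 0.2421 0.0337] [-9.979e-01  6.480e-02 -9.000e-04] [ 0.6 -5.7  6.2] 0.0218 [ 7.1350e-01  5.1870e-01 -3.4270e-01  2.3000e-03 -7.0950e-01 -2.3509e+00]
[0.5245 0.2421 0.0337] [-0.9979  0.0648 -0.001 ] [ 0.4 -5.5  5.4] 0.0217 [ 7.1350e-01  5.1870e-01 -3.4270e-01  2.3000e-03 -7.0940e-01 -2.3509e+00]
[0.5245 0.2421 0.0337] [-0.9979  0.0648 -0.001 ] [ 0.9 -6.2  4.6] 0.0222 [ 7.1350e-01  5.1880e-01 -3.4270e-01  2.3000e-03 -7.0940e-01 -2.3509e+00]
[0.5245 0.2421 0.0336] [-9.979e-01  6.480e-02 -9.000e-04] [ 0.9 -6.7  6.4] 0.0217 [ 7.1350e-01  5.1880e-01 -3.4270e-01  2.3000e-03 -7.0950e-01 -2.3509e+00]
```

View pics/g1.png

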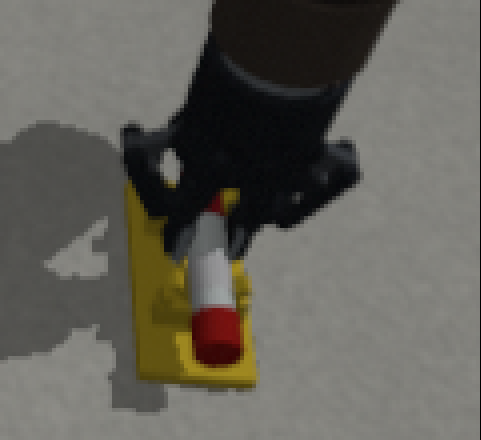

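The scene view shows the pads astride the plain barrel between the supports. The fisheye wasn't needed. Next I'll lift.

```bash
python3 -m crank '{"linear":[[0,0,-0.01],[0,0,-0.02],[0,0,-0.04],[0,0,-0.04],[0,0,-0.04],[0,0,-0.04],[0,0,0],[0,0,0]],"turn":[[0,0,0],[0,0,0],[0,0,0],[0,0,0],[0,0,0],[0,0,0],[0,0,0],[0,0,0]],"hand":[0.015,0.015,0.015,0.015,0.015,0.015,0.015,0.015]}'
cat > w.py <<'E'
from h import *
import sys,pickle
def fit(name):
    s=r.sense();p,d=r.snapshot("wrist");pickle.dump((s,p,d),open(name+".pkl","wb"))
    cv2.imwrite(f"pics/{name}.png",p[:,:,::-1])
    T=R.from_rotvec(s["eef_rot"]).as_matrix();W,u,v=cloud("wrist",d,cam("wrist",s))
    L=(W-s["eef_pos"])@T   # tool coords
    print(s["time_s"],np.round(s["eef_pos"],4),"yaw",np.degrees(np.arctan2(T[1,0],T[0,0])).round(2),"tilt z",T[:,2].round(4),np.round(s["contact_force"],1),s["gripper_width"])
    h=cv2.cvtColor(p,cv2.COLOR_RGB2HSV)[v,u]
    q=(abs(L[:,1])<.02)&(abs(L[:,2]+.019)<.025)&(abs(L[:,0])<.11)
    for x0 in np.arange(-.1,.1,.01):
        g=q&(L[:,0]>=x0)&(L[:,0]<x0+.01)
        if g.sum()>20:print(round(x0,2),g.sum(),"topz",np.percentile(L[g,2],3).round(4),"y",np.percentile(L[g,1],[3,97]).round(4))
    print("x range",np.percentile(L[q,0],[.5,99.5]).round(4))
fit(sys.argv[1])
E
python3 w.py w3
```

```text
time_s: 5.6
eef_pos: [0.5241, 0.2439, 0.2239]
eef_rot: [0.102, 3.137, 0.005]
contact_force: [-0.6, 0.7, -1.5]
gripper_width: 0.0216
finger_force: 78.3
5.6 [0.5241 0.2439 0.2239] yaw 176.27 tilt z [ 0.0027  0.0033 -1.    ] [-0.6  0.7 -1.5] 0.02163638842691892
-0.04 72 topz -0.0293 y [-0.0119  0.0115]
-0.03 724 topz -0.0303 y [-0.0109  0.0115]
-0.02 807 topz -0.036 y [-0.0107  0.0113]
-0.01 1165 topz -0.0406 y [-0.0122  0.0126]
-0.0 1702 topz -0.0394 y [-0.0188  0.0177]
0.01 1873 topz -0.0428 y [-0.0166  0.0172]
0.02 1222 topz -0.0304 y [-0.0105  0.0114]
0.03 1322 topz -0.0304 y [-0.0106  0.0115]
0.04 1420 topz -0.0305 y [-0.0104  0.0116]
0.05 1412 topz -0.0302 y [-0.0099  0.0109]
0.06 443 topz -0.0274 y [-0.0072  0.0081]
x range [-0.0301  0.0635]
```

View pics/w3.png

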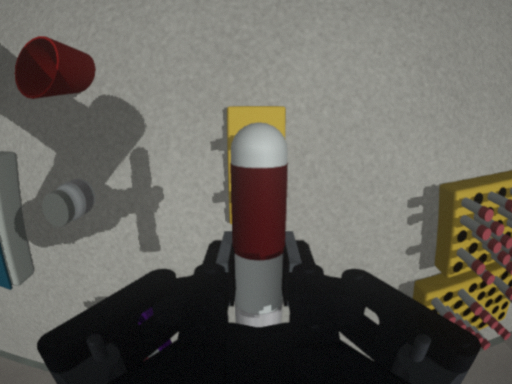

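The tube is held level and straight: its bottom is at tool x = +64 mm and its axis 18.4 mm behind the TCP. Next I'll carry it over the empty station.

```bash
python3 -m crank '{"linear":[[0,0,0],[-0.01,-0.043,0],[-0.01,-0.043,0],[-0.01,-0.043,0],[-0.01,-0.043,0],[-0.01,-0.043,0],[-0.01,-0.043,0],[-0.01,-0.043,0]],"turn":[[0,0,5.47],[0,0,0],[0,0,0],[0,0,0],[0,0,0],[0,0,0],[0,0,0],[0,0,0]],"hand":[0.015,0.015,0.015,0.015,0.015,0.015,0.015,0.015]}'
python3 -m crank '{"linear":[[-0.01,-0.043,0],[-0.01,-0.043,0],[-0.01,-0.043,0],[0,0,0],[0,0,0],[0,0,0]],"turn":[[0,0,0],[0,0,0],[0,0,0],[0,0,0],[0,0,0],[0,0,0]],"hand":[0.015,0.015,0.015,0.015,0.015,0.015]}'
cat > st.py <<'E'
from h import *
s=r.sense();T=R.from_rotvec(s["eef_rot"]).as_matrix();p=np.array(s["eef_pos"])
g=p+T@[-.0005,.0003,-.0184];a=np.radians(-9.2);F=np.array([.5643,-.1975,.114])
ex=np.array([np.cos(a),np.sin(a),0]);ey=np.array([-np.sin(a),np.cos(a),0]);f=np.array(s["contact_force"])
print(round(s["time_s"],2),"tcp",p.round(4),"grip rel free_axis x,y,z mm",(1e3*np.array([(g-F)@ex,(g-F)@ey,g[2]-.114])).round(1),"yaw",np.degrees(np.arctan2(T[1,0],T[0,0])).round(2),"tz",T[:,2].round(4),"F mixer",np.round([f@ex,f@ey,f[2]],1),np.round(s["gripper_width"],4))
E
python3 st.py; python3 w.py w4
```

```text
time_s: 6.45
eef_pos: [0.5439, -0.0666, 0.2203]
eef_rot: [-0.251, -3.128, 0.001]
contact_force: [0.2, 0.7, -0.7]
gripper_width: 0.022
finger_force: 78.4
time_s: 7.05
eef_pos: [0.5535, -0.1964, 0.2208]
eef_rot: [-0.251, -3.129, -0.001]
contact_force: [-0.8, 0.1, -0.1]
gripper_width: 0.0215
finger_force: 78.5
7.05 tcp [ 0.5535 -0.1964  0.2208] grip rel free_axis x,y,z mm [-10.4  -0.3 125.2] yaw 170.83 tz [-2.1e-03  5.0e-04 -1.0e+00] F mixer [-0.8 -0.1 -0.1] 0.0215
7.05 [ 0.5535 -0.1964  0.2208] yaw 170.83 tilt z [-2.1e-03  5.0e-04 -1.0e+00] [-0.8  0.1 -0.1] 0.021505741651443398
-0.04 65 topz -0.0294 y [-0.0118  0.0116]
-0.03 740 topz -0.0303 y [-0.0109  0.0116]
-0.02 804 topz -0.0363 y [-0.0106  0.0114]
-0.01 1152 topz -0.0405 y [-0.0121  0.0127]
-0.0 1668 topz -0.0394 y [-0.0188  0.0174]
0.01 1917 topz -0.0427 y [-0.0167  0.0172]
0.02 1218 topz -0.0305 y [-0.0104  0.0116]
0.03 1323 topz -0.0306 y [-0.0105  0.0116]
0.04 1406 topz -0.0305 y [-0.0103  0.0117]
0.05 1428 topz -0.0302 y [-0.0098  0.0111]
0.06 438 topz -0.0273 y [-0.0073  0.008 ]
x range [-0.0301  0.0635]
```

View pics/w4.png

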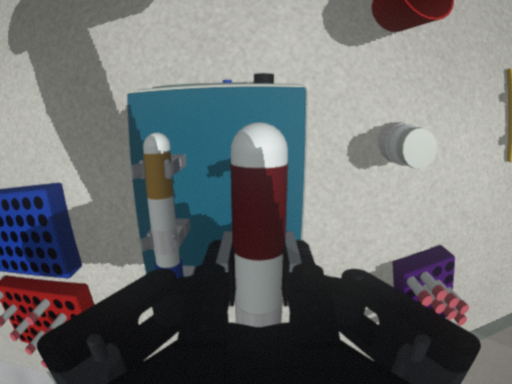

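The held tube (columns 232–287) is over the empty station, parallel to the blue tube, and clear of it and the jar. I'll descend to just above the jaws.

```bash
python3 -m crank '{"linear":[[0,0,0.03],[0,0.0002,0.03],[0,0,0.025],[0,0,0.015],[0,0,0.003],[0,0,0],[0,0,0]],"turn":[[0,0,0],[0,0,0],[0,0,0],[0,0,0],[0,0,0],[0,0,0],[0,0,0]],"hand":[0.015,0.015,0.015,0.015,0.015,0.015,0.015]}';python3 st.py
```

```text
time_s: 7.8
eef_pos: [0.5549, -0.1964, 0.1201]
eef_rot: [0.25, 3.129, -0.0]
contact_force: [0.0, 0.5, -0.8]
gripper_width: 0.0216
finger_force: 78.5
7.8 tcp [ 0.5549 -0.1964  0.1201] grip rel free_axis x,y,z mm [-9.  -0.1 24.5] yaw 170.87 tz [ 2.2e-03 -5.0e-04 -1.0e+00] F mixer [-0.1  0.5 -0.8] 0.0216
```

```bash
python3 -m crank '{"linear":[[0,0,0.002],[0,0,0.002],[0,0,0.002],[0,0,0.001],[0,0,0.001],[0,0,0.001],[0,0,0]],"turn":[[0,0,0],[0,0,0],[0,0,0],[0,0,0],[0,0,0],[0,0,0],[0,0,0]],"hand":[0.015,0.015,0.015,0.015,0.015,0.015,0.015]}' 100;python3 st.py
python3 -m crank '{"linear":[[0,0,0.001],[0,0,0.001],[0,0,0]],"turn":[[0,0,0],[0,0,0],[0,0,0]],"hand":[0.015,0.015,0.015]}';python3 st.py
```

```text
time_s: 8.5
eef_pos: [0.5553, -0.1967, 0.1126]
eef_rot: [0.25, 3.128, -0.001]
contact_force: [-2.3, 4.1, 10.4]
gripper_width: 0.0211
finger_force: 99.7
8.5 tcp [ 0.5553 -0.1967  0.1126] grip rel free_axis x,y,z mm [-8.6 -0.4 17. ] yaw 170.87 tz [ 3.8e-03 -8.0e-04 -1.0e+00] F mixer [-3.   3.7 10.4] 0.0211
time_s: 8.8
eef_pos: [0.5558, -0.1969, 0.1117]
eef_rot: [0.249, 3.127, -0.002]
contact_force: [-3.6, 4.0, 15.1]
gripper_width: 0.0212
finger_force: 100.1
8.8 tcp [ 0.5558 -0.1969  0.1117] grip rel free_axis x,y,z mm [-8.1 -0.5 16.1] yaw 170.9 tz [ 0.0051 -0.0015 -1.    ] F mixer [-4.2  3.4 15.1] 0.0212
```

```bash
python3 -m crank '{"linear":[[0.0005,0.0006,0.001],[0.0005,0.0002,0.001],[0,0,0]],"turn":[[0,0,0],[0,0,0],[0,0,0]],"hand":[0.015,0.015,0.015]}';python3 st.py
python3 -m crank '{"linear":[[0,0,0.001],[0,0,0]],"turn":[[0,0,0],[0,0,0]],"hand":[0.015,0.015]}';python3 st.py
```

```text
time_s: 9.1
eef_pos: [0.5559, -0.1967, 0.1112]
eef_rot: [0.248, 3.124, -0.004]
contact_force: [-4.0, 2.2, 19.2]
gripper_width: 0.0216
finger_force: 100.3
9.1 tcp [ 0.5559 -0.1967  0.1112] grip rel free_axis x,y,z mm [-8.  -0.2 15.6] yaw 170.93 tz [ 0.008 -0.003 -1.   ] F mixer [-4.3  1.5 19.2] 0.0216
time_s: 9.3
eef_pos: [0.5562, -0.1968, 0.1104]
eef_rot: [0.248, 3.123, -0.004]
contact_force: [-3.7, 3.1, 19.0]
gripper_width: 0.0212
finger_force: 100.3
9.3 tcp [ 0.5562 -0.1968  0.1104] grip rel free_axis x,y,z mm [-7.8 -0.3 14.8] yaw 170.93 tz [ 0.0087 -0.0031 -1.    ] F mixer [-4.2  2.5 19. ] 0.0212
```

```bash
python3 -m crank '{"linear":[[0.0005,0.0002,0.001],[0,0,0.001],[0,0,0]],"turn":[[0,0.3,0],[0,0,0],[0,0,0]],"hand":[0.015,0.015,0.015]}';python3 st.py
python3 -m crank '{"linear":[[0,0,0.001],[0,0,0]],"turn":[[0,0,0],[0,0,0]],"hand":[0.015,0.015]}';python3 st.py
```

```text
time_s: 9.6
eef_pos: [0.5566, -0.1967, 0.1085]
eef_rot: [0.248, 3.126, -0.004]
contact_force: [-2.3, 0.8, 17.1]
gripper_width: 0.021
finger_force: 100.3
9.6 tcp [ 0.5566 -0.1967  0.1085] grip rel free_axis x,y,z mm [-7.3 -0.1 12.9] yaw 170.94 tz [ 0.0053 -0.0027 -1.    ] F mixer [-2.4  0.5 17.1] 0.021
time_s: 9.8
eef_pos: [0.5568, -0.1967, 0.1073]
eef_rot: [0.248, 3.126, -0.003]
contact_force: [-1.8, 1.2, 16.9]
gripper_width: 0.0214
finger_force: 100.2
9.8 tcp [ 0.5568 -0.1967  0.1073] grip rel free_axis x,y,z mm [-7.2 -0.1 11.7] yaw 170.93 tz [ 0.0057 -0.0026 -1.    ] F mixer [-2.   0.9 16.9] 0.0214
```

```bash
python3 -m crank '{"linear":[[0.0007,0,0.001],[0.0007,0,0.001],[0,0,0.001],[0,0,0]],"turn":[[0,0,0],[0,0,0],[0,0,0],[0,0,0]],"hand":[0.015,0.015,0.015,0.015]}';python3 st.py
python3 -m crank '{"linear":[[0,0,0.001],[0,0,0.001],[0,0,0]],"turn":[[0,0,0],[0,0,0],[0,0,0]],"hand":[0.015,0.015,0.015]}';python3 st.py
```

```text
time_s: 10.2
eef_pos: [0.5563, -0.1964, 0.1029]
eef_rot: [0.248, 3.124, -0.003]
contact_force: [3.7, -0.7, 7.6]
gripper_width: 0.0214
finger_force: 99.6
10.2 tcp [ 0.5563 -0.1964  0.1029] grip rel free_axis x,y,z mm [-7.8  0.1  7.3] yaw 170.91 tz [ 0.0074 -0.0022 -1.    ] F mixer [ 3.7 -0.1  7.6] 0.0214
time_s: 10.5
eef_pos: [0.5534, -0.1957, 0.0978]
eef_rot: [0.251, 3.131, 0.0]
contact_force: [3.2, -0.7, -1.5]
gripper_width: 0.0213
finger_force: 98.6
10.5 tcp [ 0.5534 -0.1957  0.0978] grip rel free_axis x,y,z mm [-10.5   0.3   2.2] yaw 170.82 tz [ 1.e-04  0.e+00 -1.e+00] F mixer [ 3.3 -0.2 -1.5] 0.0213
```

Past the lips. Next I'll press onto the seats in small steps.

```bash
python3 -m crank '{"linear":[[0,0,0.001],[0,0,0.0005],[0,0,0]],"turn":[[0,0,0],[0,0,0],[0,0,0]],"hand":[0.015,0.015,0.015]}';python3 st.py
python3 -m crank '{"linear":[[0,0,0.0005],[0,0,0.0005],[0,0,0]],"turn":[[0,0,0],[0,0,0],[0,0,0]],"hand":[0.015,0.015,0.015]}';python3 st.py
```

```text
time_s: 10.8
eef_pos: [0.5515, -0.1955, 0.0957]
eef_rot: [-0.251, -3.127, -0.0]
contact_force: [3.0, -0.3, 4.5]
gripper_width: 0.0212
finger_force: 98.9
10.8 tcp [ 0.5515 -0.1955  0.0957] grip rel free_axis x,y,z mm [-12.4   0.3   0.1] yaw 170.81 tz [-4.6e-03  6.0e-04 -1.0e+00] F mixer [3.  0.2 4.5] 0.0212
time_s: 11.1
eef_pos: [0.5515, -0.1955, 0.0956]
eef_rot: [-0.251, -3.127, 0.0]
contact_force: [0.7, 1.4, 8.2]
gripper_width: 0.0212
finger_force: 99.2
11.1 tcp [ 0.5515 -0.1955  0.0956] grip rel free_axis x,y,z mm [-12.4   0.3   0. ] yaw 170.82 tz [-4.2e-03  3.0e-04 -1.0e+00] F mixer [0.4 1.5 8.2] 0.0212
```

```bash
python3 -m crank '{"linear":[[0,0,0.0005],[0,0,0.0005],[0,0,0],[0,0,0]],"turn":[[0,-0.2,0],[0,0,0],[0,0,0],[0,0,0]],"hand":[0.015,0.015,0.015,0.015]}';python3 st.py
```

```text
time_s: 11.5
eef_pos: [0.5516, -0.1955, 0.0956]
eef_rot: [-0.251, -3.131, 0.001]
contact_force: [-0.5, 2.3, 13.0]
gripper_width: 0.0215
finger_force: 99.6
11.5 tcp [ 0.5516 -0.1955  0.0956] grip rel free_axis x,y,z mm [-12.3   0.3  -0. ] yaw 170.84 tz [-3.e-04 -5.e-04 -1.e+00] F mixer [-0.8  2.2 13. ] 0.0215
```

Home: z is 0.0, the tube is level, and the force rises with no travel. I'll ease the press and slide towards the stop (tool −x).

```bash
python3 -m crank '{"linear":[[0,0,-0.001],[0,0,-0.0005],[-0.001,0,0],[-0.001,0,0],[-0.001,0,0],[-0.001,0,0],[0,0,0]],"turn":[[0,0,0],[0,0,0],[0,0,0],[0,0,0],[0,0,0],[0,0,0],[0,0,0]],"hand":[0.015,0.015,0.015,0.015,0.015,0.015,0.015]}';python3 st.py
python3 -m crank '{"linear":[[-0.001,0,0],[-0.001,0,0],[-0.001,0,0],[0,0,0]],"turn":[[0,0,0],[0,0,0],[0,0,0],[0,0,0]],"hand":[0.015,0.015,0.015,0.015]}';python3 st.py
```

```text
time_s: 12.2
eef_pos: [0.5515, -0.1955, 0.0956]
eef_rot: [-0.252, -3.122, -0.001]
contact_force: [-6.6, 4.3, 14.5]
gripper_width: 0.0212
finger_force: 99.9
12.2 tcp [ 0.5515 -0.1955  0.0956] grip rel free_axis x,y,z mm [-12.3   0.2  -0. ] yaw 170.78 tz [-0.0098  0.0015 -1.    ] F mixer [-7.2  3.2 14.5] 0.0212
time_s: 12.6
eef_pos: [0.5515, -0.1956, 0.0955]
eef_rot: [-0.252, -3.115, -0.002]
contact_force: [-12.8, 6.5, 18.7]
gripper_width: 0.021
finger_force: 100.5
12.6 tcp [ 0.5515 -0.1956  0.0955] grip rel free_axis x,y,z mm [-12.1   0.2  -0.1] yaw 170.77 tz [-0.0163  0.0025 -0.9999] F mixer [-13.7   4.4  18.7] 0.021
```

```bash
python3 -m crank '{"linear":[[0,0,-0.001],[0,0,-0.001],[0,0,-0.001],[0,0,0]],"turn":[[0,-0.3,0],[0,-0.3,0],[0,0,0],[0,0,0]],"hand":[0.015,0.015,0.015,0.015]}';python3 st.py
```

```text
time_s: 13.0
eef_pos: [0.5517, -0.1955, 0.0957]
eef_rot: [-0.254, -3.125, -0.002]
contact_force: [-7.5, 3.9, 5.2]
gripper_width: 0.0213
finger_force: 99.1
13.0 tcp [ 0.5517 -0.1955  0.0957] grip rel free_axis x,y,z mm [-12.2   0.2   0.1] yaw 170.71 tz [-0.0059  0.0016 -1.    ] F mixer [-8.   2.6  5.2] 0.0213
```

```bash
python3 -m crank '{"linear":[[-0.001,0,-0.0005],[-0.001,0,-0.0003],[0,0,0]],"turn":[[0,0,0],[0,0,0],[0,0,0]],"hand":[0.015,0.015,0.015]}';python3 st.py
python3 -m crank '{"linear":[[-0.001,0,-0.0003],[-0.001,0,-0.0003],[0,0,0]],"turn":[[0,0,0],[0,0,0],[0,0,0]],"hand":[0.015,0.015,0.015]}';python3 st.py
```

```text
time_s: 13.3
eef_pos: [0.5537, -0.196, 0.0958]
eef_rot: [-0.255, -3.125, -0.002]
contact_force: [-6.4, 1.6, 2.3]
gripper_width: 0.0212
finger_force: 98.9
13.3 tcp [ 0.5537 -0.196   0.0958] grip rel free_axis x,y,z mm [-10.1   0.1   0.2] yaw 170.69 tz [-0.0062  0.0016 -1.    ] F mixer [-6.5  0.5  2.3] 0.0212
time_s: 13.6
eef_pos: [0.5566, -0.1965, 0.096]
eef_rot: [-0.255, -3.127, -0.002]
contact_force: [-4.3, 0.7, -4.1]
gripper_width: 0.0217
finger_force: 98.3
13.6 tcp [ 0.5566 -0.1965  0.096 ] grip rel free_axis x,y,z mm [-7.2  0.1  0.4] yaw 170.68 tz [-0.0041  0.0014 -1.    ] F mixer [-4.3 -0.  -4.1] 0.0217
```

```bash
python3 -m crank '{"linear":[[-0.001,0,0.0006],[-0.001,0,0.0002],[-0.001,0,0],[0,0,0]],"turn":[[0,0,0],[0,0,0],[0,0,0],[0,0,0]],"hand":[0.015,0.015,0.015,0.015]}';python3 st.py
python3 -m crank '{"linear":[[-0.001,0,0],[-0.0005,0,0],[0,0,0]],"turn":[[0,0,0],[0,0,0],[0,0,0]],"hand":[0.015,0.015,0.015]}';python3 st.py
```

```text
time_s: 14.0
eef_pos: [0.5635, -0.1974, 0.0971]
eef_rot: [0.253, 3.127, -0.0]
contact_force: [-5.4, 1.5, -6.8]
gripper_width: 0.0212
finger_force: 98.1
14.0 tcp [ 0.5635 -0.1974  0.0971] grip rel free_axis x,y,z mm [-0.4  0.2  1.5] yaw 170.76 tz [ 4.5e-03 -4.0e-04 -1.0e+00] F mixer [-5.5  0.6 -6.8] 0.0212
time_s: 14.3
eef_pos: [0.5648, -0.1977, 0.0975]
eef_rot: [0.253, 3.127, -0.0]
contact_force: [-5.6, 1.3, -6.6]
gripper_width: 0.0213
finger_force: 98.2
14.3 tcp [ 0.5648 -0.1977  0.0975] grip rel free_axis x,y,z mm [1.  0.2 1.9] yaw 170.76 tz [ 4.4e-03 -4.0e-04 -1.0e+00] F mixer [-5.8  0.4 -6.6] 0.0213
```

```bash
python3 -m crank '{"linear":[[0,0,0.001],[0,0,0.001],[0,0,0]],"turn":[[0,0,0],[0,0,0],[0,0,0]],"hand":[0.015,0.015,0.015]}';python3 st.py
```

```text
time_s: 14.6
eef_pos: [0.5648, -0.1978, 0.0969]
eef_rot: [0.252, 3.127, -0.001]
contact_force: [-7.9, 1.9, 0.2]
gripper_width: 0.0215
finger_force: 98.5
14.6 tcp [ 0.5648 -0.1978  0.0969] grip rel free_axis x,y,z mm [1.  0.1 1.3] yaw 170.8 tz [ 0.0049 -0.001  -1.    ] F mixer [-8.1  0.7  0.2] 0.0215
```

```bash
python3 -m crank '{"linear":[[0,0,0.001],[0,0,0.0005],[0,0,0]],"turn":[[0,0.2,0],[0,0,0],[0,0,0]],"hand":[0.015,0.015,0.015]}';python3 st.py
```

```text
time_s: 14.9
eef_pos: [0.5647, -0.1978, 0.0963]
eef_rot: [0.251, 3.13, -0.001]
contact_force: [-11.0, 2.1, 4.1]
gripper_width: 0.0214
finger_force: 98.9
14.9 tcp [ 0.5647 -0.1978  0.0963] grip rel free_axis x,y,z mm [0.9 0.1 0.7] yaw 170.81 tz [ 1.6e-03 -7.0e-04 -1.0e+00] F mixer [-11.2   0.4   4.1] 0.0214
```

```bash
python3 -m crank '{"linear":[[0.0003,0,0.001],[0,0,0.0005],[0,0,0],[0,0,0]],"turn":[[0,0,0],[0,0,0],[0,0,0],[0,0,0]],"hand":[0.015,0.015,0.015,0.015]}';python3 st.py
```

```text
time_s: 15.3
eef_pos: [0.5648, -0.1978, 0.0962]
eef_rot: [0.251, 3.129, -0.001]
contact_force: [-13.7, 4.7, 10.8]
gripper_width: 0.0212
finger_force: 99.4
15.3 tcp [ 0.5648 -0.1978  0.0962] grip rel free_axis x,y,z mm [0.9 0.1 0.7] yaw 170.83 tz [ 0.0027 -0.0012 -1.    ] F mixer [-14.3   2.5  10.8] 0.0212
```

```bash
python3 -m crank '{"linear":[[0,0,-0.001],[-0.0005,0,-0.0005],[0,0,0]],"turn":[[0,0,0],[0,0,0],[0,0,0]],"hand":[0.015,0.015,0.015]}';python3 st.py
python3 -m crank '{"linear":[[-0.0007,0,0],[0,0,0]],"turn":[[0,0,0],[0,0,0]],"hand":[0.015,0.015]}';python3 st.py
```

```text
time_s: 15.6
eef_pos: [0.5647, -0.1978, 0.0963]
eef_rot: [0.252, 3.13, -0.001]
contact_force: [-11.0, 1.9, 4.6]
gripper_width: 0.0212
finger_force: 99.2
15.6 tcp [ 0.5647 -0.1978  0.0963] grip rel free_axis x,y,z mm [1.  0.1 0.7] yaw 170.81 tz [ 1.3e-03 -5.0e-04 -1.0e+00] F mixer [-11.2   0.1   4.6] 0.0212
time_s: 15.8
eef_pos: [0.5647, -0.1978, 0.0963]
eef_rot: [-0.252, -3.131, 0.001]
contact_force: [-12.3, 3.0, 5.5]
gripper_width: 0.0216
finger_force: 99.2
15.8 tcp [ 0.5647 -0.1978  0.0963] grip rel free_axis x,y,z mm [0.9 0.1 0.7] yaw 170.81 tz [-5.e-04 -3.e-04 -1.e+00] F mixer [-12.6   1.    5.5] 0.0216
```

```bash
python3 -m crank '{"linear":[[-0.001,0,-0.0003],[-0.001,0,-0.0003],[0,0,0],[0,0,0]],"turn":[[0,0,0],[0,0,0],[0,0,0],[0,0,0]],"hand":[0.015,0.015,0.015,0.015]}';python3 st.py
```

```text
time_s: 16.2
eef_pos: [0.5647, -0.1978, 0.0963]
eef_rot: [-0.252, -3.126, -0.0]
contact_force: [-15.4, 5.0, 6.4]
gripper_width: 0.0214
finger_force: 99.3
16.2 tcp [ 0.5647 -0.1978  0.0963] grip rel free_axis x,y,z mm [1.  0.1 0.7] yaw 170.78 tz [-4.9e-03  6.0e-04 -1.0e+00] F mixer [-15.9   2.4   6.4] 0.0214
```

```bash
python3 w.py w5|grep -v "topz -0.04\|-0.02 \|^-0.0 "; python3 -m crank '{"linear":[[0.001,0,0],[0.001,0,0],[0,0,0]],"turn":[[0,0,0],[0,0,0],[0,0,0]],"hand":[0.015,0.015,0.015]}' 60;python3 st.py
```

```text
16.2 [ 0.5647 -0.1978  0.0963] yaw 170.78 tilt z [-4.9e-03  6.0e-04 -1.0e+00] [-15.4   5.    6.4] 0.02136375034875702
-0.04 64 topz -0.0273 y [-0.0144  0.015 ]
-0.03 905 topz -0.0307 y [-0.0136  0.0145]
-0.01 1153 topz -0.0396 y [-0.0119  0.0124]
0.02 1382 topz -0.0347 y [-0.0141  0.0152]
0.03 2342 topz -0.0356 y [-0.0163  0.0171]
0.04 1661 topz -0.0301 y [-0.0142  0.0152]
0.05 1407 topz -0.0288 y [-0.0099  0.0109]
0.06 443 topz -0.0261 y [-0.0074  0.0081]
x range [-0.0299  0.0635]
time_s: 16.55
eef_pos: [0.5647, -0.1978, 0.0963]
eef_rot: [-0.252, -3.131, 0.0]
contact_force: [-12.7, 3.2, 3.1]
gripper_width: 0.0213
finger_force: 99.1
16.55 tcp [ 0.5647 -0.1978  0.0963] grip rel free_axis x,y,z mm [1.  0.1 0.7] yaw 170.79 tz [-2.e-04 -2.e-04 -1.e+00] F mixer [-13.1   1.1   3.1] 0.0213
```

```bash
python3 -m crank '{"linear":[[0.001,0,0],[0.0015,0,0],[0.0015,0,0],[0,0,0]],"turn":[[0,0,0],[0,0,0],[0,0,0],[0,0,0]],"hand":[0.015,0.015,0.015,0.015]}';python3 st.py
python3 -m crank '{"linear":[[0,0,0.0005],[0,0,0.0005],[0,0,0]],"turn":[[0,0.3,0],[0,0.2,0],[0,0,0]],"hand":[0.015,0.015,0.015]}';python3 st.py
```

```text
time_s: 16.95
eef_pos: [0.5648, -0.1977, 0.0964]
eef_rot: [0.251, 3.123, -0.001]
contact_force: [-1.1, -0.2, -1.5]
gripper_width: 0.0213
finger_force: 98.3
16.95 tcp [ 0.5648 -0.1977  0.0964] grip rel free_axis x,y,z mm [0.9 0.2 0.8] yaw 170.81 tz [ 0.0085 -0.0016 -1.    ] F mixer [-1.  -0.4 -1.5] 0.0213
time_s: 17.25
eef_pos: [0.5647, -0.1977, 0.0958]
eef_rot: [-0.251, -3.131, 0.001]
contact_force: [-2.7, -0.3, 3.7]
gripper_width: 0.0215
finger_force: 98.7
17.25 tcp [ 0.5647 -0.1977  0.0958] grip rel free_axis x,y,z mm [1.  0.2 0.2] yaw 170.84 tz [-1.e-03 -3.e-04 -1.e+00] F mixer [-2.6 -0.7  3.7] 0.0215
```

```bash
python3 -m crank '{"linear":[[0,0,0.0005],[0,0,0.0005],[0,0,0]],"turn":[[0,0.3,0],[0,0.1,0],[0,0,0]],"hand":[0.015,0.015,0.015]}';python3 st.py;python3 w.py w6|grep -v "topz -0.04\|-0.02 \|^-0.0 "
```

```text
time_s: 17.55
eef_pos: [0.5646, -0.1977, 0.0957]
eef_rot: [-0.25, -3.124, 0.0]
contact_force: [-4.6, 2.0, 9.4]
gripper_width: 0.0215
finger_force: 99.3
17.55 tcp [ 0.5646 -0.1977  0.0957] grip rel free_axis x,y,z mm [1.  0.2 0.1] yaw 170.85 tz [-7.7e-03  6.0e-04 -1.0e+00] F mixer [-4.8  1.3  9.4] 0.0215
17.55 [ 0.5646 -0.1977  0.0957] yaw 170.85 tilt z [-7.7e-03  6.0e-04 -1.0e+00] [-4.6  2.   9.4] 0.02149548379549457
-0.04 71 topz -0.0287 y [-0.0142  0.0152]
-0.03 914 topz -0.0305 y [-0.0139  0.0146]
0.02 1379 topz -0.0351 y [-0.014   0.0151]
0.03 2361 topz -0.0361 y [-0.0162  0.017 ]
0.04 1677 topz -0.0308 y [-0.0141  0.0149]
0.05 1406 topz -0.0296 y [-0.0098  0.011 ]
0.06 441 topz -0.0266 y [-0.0073  0.0082]
x range [-0.0301  0.0634]
```

```bash
python3 -m crank '{"linear":[[-0.001,0,-0.0004],[-0.001,0,-0.0004],[-0.001,0,-0.0004],[0,0,0]],"turn":[[0,0,0],[0,0,0],[0,0,0],[0,0,0]],"hand":[0.015,0.015,0.015,0.015]}';python3 st.py
python3 -m crank '{"linear":[[-0.001,0,-0.0005],[-0.001,0,-0.0005],[0,0,0]],"turn":[[0,0,0],[0,0,0],[0,0,0]],"hand":[0.015,0.015,0.015]}';python3 st.py
```

```text
time_s: 18.0
eef_pos: [0.5645, -0.1977, 0.0957]
eef_rot: [-0.25, -3.117, -0.001]
contact_force: [-9.0, 2.5, 8.8]
gripper_width: 0.0211
finger_force: 99.5
18.0 tcp [ 0.5645 -0.1977  0.0957] grip rel free_axis x,y,z mm [1.  0.2 0.1] yaw 170.81 tz [-0.0146  0.0021 -0.9999] F mixer [-9.3  1.1  8.8] 0.0211
time_s: 18.3
eef_pos: [0.5645, -0.1977, 0.0957]
eef_rot: [-0.251, -3.112, -0.002]
contact_force: [-12.4, 3.6, 7.7]
gripper_width: 0.0212
finger_force: 99.4
18.3 tcp [ 0.5645 -0.1977  0.0957] grip rel free_axis x,y,z mm [1.1 0.2 0.1] yaw 170.78 tz [-0.0193  0.0031 -0.9998] F mixer [-12.8   1.6   7.7] 0.0212
```

```bash
python3 -m crank '{"linear":[[-0.001,0,-0.0005],[-0.001,0,-0.0005],[0,0,0],[0,0,0]],"turn":[[0,0,0],[0,0,0],[0,0,0],[0,0,0]],"hand":[0.015,0.015,0.015,0.015]}';python3 st.py;python3 w.py w7|grep -v "topz -0.04\|-0.02 \|^-0.0 "
```

```text
time_s: 18.7
eef_pos: [0.5644, -0.1976, 0.0957]
eef_rot: [-0.251, -3.107, -0.004]
contact_force: [-14.5, 3.7, 7.9]
gripper_width: 0.0216
finger_force: 99.3
18.7 tcp [ 0.5644 -0.1976  0.0957] grip rel free_axis x,y,z mm [1.1 0.2 0.1] yaw 170.76 tz [-0.024   0.0042 -0.9997] F mixer [-14.9   1.3   7.9] 0.0216
18.7 [ 0.5644 -0.1976  0.0957] yaw 170.76 tilt z [-0.024   0.0042 -0.9997] [-14.5   3.7   7.9] 0.02162356288046996
-0.04 60 topz -0.0278 y [-0.0142  0.0148]
-0.03 922 topz -0.0308 y [-0.0139  0.0145]
-0.01 1138 topz -0.0398 y [-0.0119  0.0125]
0.02 1348 topz -0.0342 y [-0.0134  0.0142]
0.03 2350 topz -0.0354 y [-0.0163  0.017 ]
0.04 1655 topz -0.0317 y [-0.0139  0.015 ]
0.05 1394 topz -0.0288 y [-0.0099  0.0109]
0.06 446 topz -0.0259 y [-0.0074  0.0082]
x range [-0.0296  0.0634]
```

The tube is level and seated (z +0.1 mm), with about 15 N at the wrist, so roughly 8 N on the stop. I'll ease off partway and release.

```bash
python3 -m crank '{"linear":[[0.001,0,0],[0.001,0,0.0003],[0.001,0,0.0003],[0,0,0]],"turn":[[0,0,0],[0,0,0],[0,0,0],[0,0,0]],"hand":[0.015,0.015,0.015,0.015]}' 20;python3 st.py
python3 -m crank '{"linear":[[0,0,0],[0,0,0],[0,0,0],[0,0,0],[0,0,0]],"turn":[[0,0,0],[0,0,0],[0,0,0],[0,0,0],[0,0,0]],"hand":[0.024,0.03,0.05,0.05,0.05]}';python3 st.py
```

```text
time_s: 19.15
eef_pos: [0.5645, -0.1977, 0.0958]
eef_rot: [-0.251, -3.114, -0.002]
contact_force: [-8.5, 3.7, 5.1]
gripper_width: 0.0212
finger_force: 99.1
19.15 tcp [ 0.5645 -0.1977  0.0958] grip rel free_axis x,y,z mm [1.  0.2 0.2] yaw 170.78 tz [-0.0168  0.0028 -0.9999] F mixer [-9.   2.3  5.1] 0.0212
time_s: 19.65
eef_pos: [0.568, -0.1981, 0.0963]
eef_rot: [-0.251, -3.122, -0.001]
contact_force: [0.3, -0.2, 0.7]
gripper_width: 0.0501
finger_force: 0.0
19.65 tcp [ 0.568  -0.1981  0.0963] grip rel free_axis x,y,z mm [4.5 0.3 0.7] yaw 170.81 tz [-0.0093  0.0015 -1.    ] F mixer [ 0.4 -0.1  0.7] 0.0501
```

```bash
python3 -m crank '{"linear":[[0,0,-0.01],[0,0,-0.03],[0,0,-0.03],[0,0,-0.03],[0,0,-0.03],[0,0,0],[0,0,0],[0,0,0]],"turn":[[0,-0.4,0],[0,0,0],[0,0,0],[0,0,0],[0,0,0],[0,0,0],[0,0,0],[0,0,0]],"hand":[0.06,0.06,0.06,0.06,0.06,0.06,0.06,0.06]}'
python3 - <<'E'
from h import *
s=r.sense();p,d=r.snapshot("wrist");cv2.imwrite("pics/w8.png",p[:,:,::-1])
W,u,v=cloud("wrist",d,cam("wrist",s));a=np.radians(-9.2);F=np.array([.5643,-.1975])
ex=np.array([np.cos(a),np.sin(a)]);ey=np.array([-np.sin(a),np.cos(a)])
X=(W[:,:2]-F)@ex;Y=(W[:,:2]-F)@ey;Z=W[:,2]
for nm,c in(("red",0),("blue",-.09)):
    q=(abs(Y-c)<.014)&(Z>.105)&(Z<.14)&(X>-.085)&(X<.095)
    for x0 in np.arange(-.08,.09,.02):
        g=q&(X>=x0)&(X<x0+.02)
        if g.sum()>10:print(nm,round(x0,2),g.sum(),"topz",np.percentile(Z[g],97).round(4),"y",np.percentile(Y[g],[3,97]).round(4))
    print("xmin",np.percentile(X[q],.3).round(4))
    h=cv2.cvtColor(p,cv2.COLOR_RGB2HSV)[v,u]
    cm=(((h[:,0]>170)|(h[:,0]<6)) if c==0 else ((h[:,0]>105)&(h[:,0]<130)))&(h[:,1]>120)&q&(X>.03);print("cap x",np.percentile(X[cm],[1,99]).round(4) if cm.sum() else None)
    st=(abs(Y-c)<.018)&(Z>.085)&(Z<.117)&(X>.07)&(X<.1);print("stop x",st.sum(),np.percentile(X[st],[5,50,95]).round(4) if st.sum() else None)
E
```

```text
time_s: 20.45
eef_pos: [0.5673, -0.198, 0.2253]
eef_rot: [-0.252, -3.126, -0.001]
contact_force: [-0.6, -0.6, -1.1]
gripper_width: 0.0597
finger_force: 0.0
red -0.08 82 topz 0.1225 y [-0.0067  0.0084]
red -0.06 700 topz 0.1262 y [-0.0105  0.012 ]
red -0.04 752 topz 0.1277 y [-0.0127  0.0126]
red -0.02 631 topz 0.1262 y [-0.0108  0.0116]
red 0.0 593 topz 0.1259 y [-0.0106  0.0116]
red 0.02 670 topz 0.1279 y [-0.013   0.0126]
red 0.04 499 topz 0.1261 y [-0.0108  0.0113]
red 0.06 566 topz 0.1277 y [-0.013   0.0133]
red 0.08 243 topz 0.1273 y [-0.0134  0.0136]
xmin -0.0632
cap x [0.0606 0.0836]
stop x 109 [0.0777 0.0855 0.0863]
blue -0.08 77 topz 0.1223 y [-0.0944 -0.0811]
blue -0.06 611 topz 0.1261 y [-0.0989 -0.0773]
blue -0.04 657 topz 0.128 y [-0.1032 -0.0773]
blue -0.02 574 topz 0.1261 y [-0.0983 -0.0774]
blue 0.0 543 topz 0.1259 y [-0.0988 -0.0779]
blue 0.02 589 topz 0.1275 y [-0.1031 -0.0773]
blue 0.04 391 topz 0.1261 y [-0.0995 -0.0777]
blue 0.06 119 topz 0.1274 y [-0.1024 -0.0893]
xmin -0.0634
cap x [0.0606 0.0764]
stop x 0 None
```

View pics/w8.png

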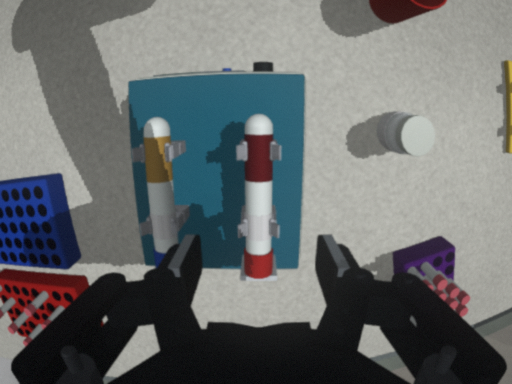

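The red-capped tube is level in both clips (column 259, axis 114 mm above the bench). Its cap at (259,263) is against the stop, and it lines up with the blue tube. Nothing else has moved and the gripper is clear, so I'm handing in.

```bash
python3 -c "
from rig import r
print(r.finish_job())"
```

```text
the job is handed in; nothing more can be done
None
```

The job is handed in (no verdict was returned): the red-capped tube sits level and released in both clips, cap on the end stop by the final wrist view, after a push I estimate at about 8 N (15 N at the wrist less clip friction), with nothing else seen to move.

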